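Put the microscope's joystick handset away in its cradle

ROBOT

A 6-joint arm with a two-finger parallel gripper is mounted at the origin on the work surface. World frame = base frame: x ahead of the robot, y to its left, z up, the work surface at z = 0. Lengths are in m, angles in rad, forces in N, time in s.
With the tool pointing down it reaches from about 0.375 to 0.9 m from the base axis. Payload 3.1 kg.
Tool frame: the origin (TCP) lies at the very end of the fingers, on their centre line; the grasp point (between the pads) lies 19 mm behind it; z points along the fingers, y is the line along which they close (so a half turn about z gives the same grasp; the last joint's range is limited). The gripper opens to 87 mm and grips with 3 to 60 N. Pads are 19 mm wide; open, the fingers measure 117 mm over their backs; the gripper's body (75 mm by 190 mm) begins 51 mm behind the grasp point.
Start: joints at [-1.341, 0.527, 1.433, -0, 1.181, -0.178], TCP at [0.248, -0.574, 0.223] pointing down, gripper open.
Joint ranges: [-3.08, 3.08], [-0.75, 2.2], [0.22, 2.44], [-1.43, 4.57], [0, 2.65], [-2.85, 2.85]. Speed limits (rad/s): [2.79, 2.79, 3.14, 3.14, 3.14, 3.14].

INTERFACE

Orientations are given as a unit quaternion [x, y, z, w].
In Python, from workcell import * gives the robot as it stands. The module is installed in compiled form; this text tells all that it offers. Calls block until the motion is done:
- reach(position, orientation): joint-space move of the TCP to a pose.
- move_l(position, vel=0.15, rotation=None, stop_force=None): straight line of the TCP; rotation=None keeps the orientation; vel is the mean speed in m/s. With stop_force (N) it stops when the force on the tool has changed by that much, and returns True; else False.
- set_joints(angles): joint-space move.
- grip(opening): finger opening in m; the grip force is fixed at half the most; returns when the fingers have stopped.
- sleep(seconds).
- solve_ik(position, orientation): joint angles nearest the present ones, or None.
- sense(): the state.
- read_camera(name): name is "side" or "top" or "wrist"; returns the picture (480x640x3 uint8, red, green, blue); there is no depth.
- calibration(name): a dict with "camera_matrix" (3x3 intrinsics, pixels), "xyz" and "attitude" of the camera in the world. Camera axes: x right, y up, looking along -z (the intrinsics and any distortion apply to the point x, -y, -z); pixel columns grow to the right and rows downward; lengths in m; the calibration is good to about 2 mm. A picture is of the moment at which its call begins: read the wrist's pose just before it. calibration takes no time and is no camera call; for the wrist camera it gives the pose at the moment of the call.
A pose or a line that the arm cannot do raises IKError and nothing moves.
- job_done(): hands the job in; it is judged then, once.
The state is a dict: "time": time; "q": joint angles; "joint_vel": joint speeds; "tau": joint torques, N m; "tcp_pos": TCP position; "ee_rot": TCP orientation; "force": force on the tool from outside, world axes, zero at the start; "ft_torque": the same for the moment, N m; "finger_gap": finger opening in m; "finger_force": force on a finger pad.
Only numpy, scipy, OpenCV 4.12 (cv2) and the standard library are available. Lean on these libraries where they do the work, as an engineer would, in place of code of your own. Each camera call takes 0.05 s, during which the arm holds its last target. There are 200 camera calls.

TASK

The microscope's joystick handset stands upright in the black parking cup. Take it out, lay it on its back on the bare bench and let go, then take it again by its narrow waist and set it gently, joystick facing up and joystick end at the tall backplate, fully down in the dark steel cradle. Finally swing the cradle's keeper arm all the way across the handset, and leave the jar, vial and canister where they stand.

Things in the scene. Friction and masses are not known exactly. Their poses are not given: they have to be found in the camera images.
- handset: White joystick handset, 140 x 50 x 28 mm, about 0.2 kg, standing foot down in the cup at the start. Origin: centre of its foot end; z runs from foot to head, x points out of its face (joystick side), y across its width. Back at x = -14 mm, face at +14 mm. Foot block (z 0-45 mm) and head block (z 95-140 mm) are 50 mm wide; the waist between is 36 mm wide.
- handset_mid (a point): Centre of the handset's waist and body (z = 70 mm, mid-width, mid-thickness); axes as the handset.
- joystick (a point): Tip of the black joystick, which stands 18 mm out of the handset's face near its head (z = 117 mm). The dark display is at the other, foot end.
- cup: Black parking cup fixed to the bench: open-topped pocket, inside 34 mm (x) by 56 mm (y), floor 5 mm and rim 45 mm above the bench, on a flange 84 x 100 x 5 mm. Origin: centre of its underside; z up. The handset stands in it with the same axes, its head 145 mm above the bench.
- cradle: Dark steel cradle fixed to the bench, 158 (x) by 66 mm (y). Origin: centre of its underside; +x points to the tall backplate (51 mm high), z up. Base top at 8 mm. Two 25 mm high cheeks at each end (48-76 mm from the centre), 55.6 mm between them; a 25 mm wall at the foot end, 146.6 mm from the backplate. Sides open in the middle 96 mm for fingers.
- cradle_seat (a point): Where the middle of the seated handset belongs: 22 mm above the bench over the cradle's origin; axes as the cradle.
- keeper (a joint): Angle (rad) of the keeper, a bright aluminium bar 12 mm wide, 40-48 mm above the bench. 0: closed, at a stop, bar along cradle -y across the handset's foot, 4 mm clear of it; grows clockwise from above, up to 1.8; at 1.57 bar along cradle -x, clear of the seat. Stays where left; under 1 N at the knob moves it.
- keeper_pivot (a point): Vertical axis on which the keeper turns, at cradle x = -40, y = +42 mm, 40 mm above the bench, on a 12 mm post.
- keeper_knob (a point): Round black knob standing on the keeper arm's free end, 65 mm from the pivot, 16 mm in diameter, from 48 to 76 mm above the bench; the point is 62 mm above the bench on its axis.
- bottle: Clear glass jar with a blue cap, 66 mm in diameter, 100 mm tall, standing loose; origin at the centre of its underside. Leave alone.
- vial: Amber vial with a black cap, 28 mm in diameter, 60 mm tall, standing loose; origin at the centre of its underside. Leave alone.
- canister: Grey objective canister with a wider lid, 44 mm in diameter, 65 mm tall, standing loose; origin at the centre of its underside. Leave alone.
Not all that is in view belongs to the job. Leave any yellow look-alike of the handset alone. There is more than one size of the cradle; the job needs the largest.

How it is judged:
On the way, in this order (a step that is already met when the one before it is completed fails the run):
1. the handset lies on its back on the bench, clear of the cradle, let go and at rest (angle between handset's own x axis and vertical below 0.1 rad and height (world z) of handset_mid below 0.019 m and horizontal distance between handset_mid and cradle_seat above 0.08 m and contact force between handset and the fingers below 0.2 N and linear speed of handset below 0.02 m/s), for 0.2 s.
2. the handset lies seated in the cradle, let go, before the keeper is closed (horizontal distance between handset_mid and cradle_seat below 0.008 m and z of handset_mid in the frame of cradle between 0.018 and 0.026 m and angle between handset's own x axis and vertical below 0.08 rad and x of handset in the frame of cradle below -0.05 m and contact force between handset and the fingers below 0.2 N and linear speed of handset below 0.02 m/s and value of joint keeper above 0.6 rad), for 0.2 s.
At the end, for the whole second after the job is handed in: The handset lies in the cradle, its middle within 8 mm sideways and 4 mm in height of the seat point, face up within 0.08 rad, joystick end at the tall backplate, released and at rest; the keeper arm is closed to within 0.12 rad (horizontal distance between handset_mid and cradle_seat below 0.008 m and z of handset_mid in the frame of cradle between 0.018 and 0.026 m and angle between handset's own x axis and vertical below 0.08 rad and x of handset in the frame of cradle below -0.05 m and contact force between handset and the fingers below 0.2 N and linear speed of handset below 0.02 m/s and value of joint keeper below 0.12 rad); the robot touches nothing.
It fails at once if the clear jar is moved by more than 25 mm or tipped (distance of bottle from where it was at the start of the episode above 0.025 m or angle between bottle's own z axis and vertical above 0.4 rad).
It fails at once if the amber vial is moved by more than 25 mm or tipped (distance of vial from where it was at the start of the episode above 0.025 m or angle between vial's own z axis and vertical above 0.4 rad).
It fails at once if the grey canister is moved by more than 25 mm or tipped (distance of canister from where it was at the start of the episode above 0.025 m or angle between canister's own z axis and vertical above 0.4 rad).
It fails at once if the handset is dropped or rammed into the cradle (more than 45 N) (contact force between handset and cradle above 45 N).
It also fails if it takes over 72 s, if anything falls off the work surface, if the arm or the gripper's body presses on something with over 40 N, if the wrist force passes 120 N, or if a joint passes its speed limit or range.

## Working session

There is one attempt and no reset: what is moved stays moved. The work goes in short steps, each a Python script; the robot and the scene stay as the last script left them, time stands still between calls to the robot, and variables do not carry over. Pictures are saved under pics/ and viewed, at most 13 in all, crops included, and the job is handed in when it is done.

```bash
mkdir -p pics
cat > h.py <<'E'
from workcell import *
import numpy as np, cv2
from scipy.spatial.transform import Rotation as R
def rotm(a):
    a=np.asarray(a,float)
    return a if a.shape==(3,3) else R.from_quat(a).as_matrix()
def snap(n,f):
    c=calibration(n); im=read_camera(n); cv2.imwrite('pics/'+f+'.png',im[:,:,::-1]); np.save('pics/'+f+'.npy',im)
    import pickle; pickle.dump(c,open('pics/'+f+'.pkl','wb')); return im,c
def load(f):
    import pickle; return np.load('pics/'+f+'.npy'),pickle.load(open('pics/'+f+'.pkl','rb'))
def ray(c,u,v):
    K=np.array(c['camera_matrix']); d=np.linalg.inv(K)@[u,v,1]
    return np.array(c['xyz']), rotm(c['attitude'])@(d*[1,-1,-1])
def onplane(c,u,v,z):
    o,d=ray(c,u,v); return o+d*(z-o[2])/d[2]
def tri(*obs):
    A=np.zeros((3,3));b=np.zeros(3)
    for c,u,v in obs:
        o,d=ray(c,u,v); d=d/np.linalg.norm(d); P=np.eye(3)-np.outer(d,d); A+=P;b+=P@o
    p=np.linalg.solve(A,b)
    res=[np.linalg.norm((np.eye(3)-np.outer(d,d)/(d@d))@(p-o)) for o,d in [ray(*x) for x in obs]]
    return p,max(res)
def proj(c,p):
    q=rotm(c['attitude']).T@(np.array(p)-c['xyz'])*[1,-1,-1]; K=np.array(c['camera_matrix']); q=K@q; return q[:2]/q[2]
E
python3 - <<'E'
from h import *
for n in ['top','side','wrist']:
    im,c=snap(n,n+'0'); print(n,c)
print(sense())
E
```

```text
top {'camera_matrix': array([[512.60374564,   0.        , 326.15339506],
       [  0.        , 512.60374564, 244.46924055],
       [  0.        ,   0.        ,   1.        ]]), 'xyz': array([0.45480611, 0.05932357, 1.33040288]), 'attitude': array([ 0.02628888, -0.033379  , -0.7007923 ,  0.71209893])}
side {'camera_matrix': array([[530.61919534,   0.        , 322.5489053 ],
       [  0.        , 530.61919534, 243.60540083],
       [  0.        ,   0.        ,   1.        ]]), 'xyz': array([-0.00751792,  1.0183613 ,  0.82559113]), 'attitude': array([-0.1229013 ,  0.46277106,  0.84832508, -0.226015  ])}
wrist {'camera_matrix': array([[385.71934287,   0.        , 318.8960948 ],
       [  0.        , 385.71934287, 243.1294207 ],
       [  0.        ,   0.        ,   1.        ]]), 'xyz': array([ 0.31914562, -0.5427819 ,  0.38512603]), 'attitude': array([-0.11778756,  0.0786545 , -0.54367442,  0.82725914])}
{'time': 0.15, 'q': array([-1.34150693e+00,  5.28244923e-01,  1.43361960e+00, -2.16423176e-05,
        1.18146003e+00, -1.78480156e-01]), 'joint_vel': array([-8.06796568e-05, -2.28678417e-03, -4.24441549e-03, -1.37050386e-05,
        7.70254389e-04, -2.19445995e-03]), 'tau': array([-6.83880899e-05, -4.40434599e+01, -1.76841545e+01,  6.33875909e-02,
        5.52795071e-02, -9.45064835e-05]), 'tcp_pos': array([ 0.24774893, -0.57316001,  0.2217975 ]), 'ee_rot': array([ 9.79286198e-01,  2.02479116e-01, -3.20011900e-05, -8.65412408e-04]), 'force': array([ 0.00773685, -0.03631708,  0.24236622]), 'ft_torque': array([ 0.00577395,  0.03324146, -0.00861074]), 'finger_force': 0.0, 'finger_gap': 0.0870909548254939}
```

View pics/top0.png

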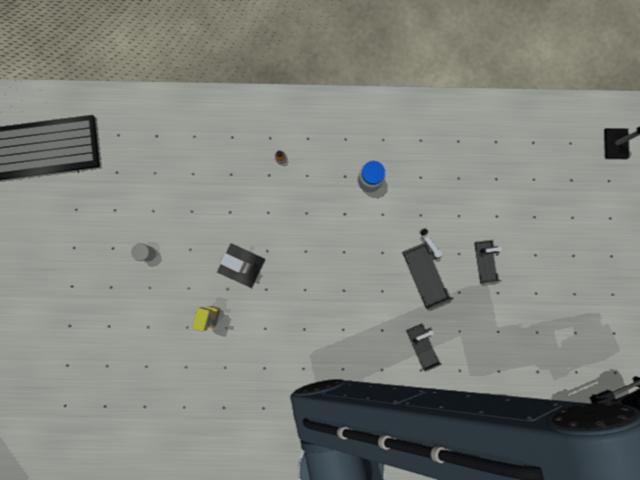

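View pics/side0.png

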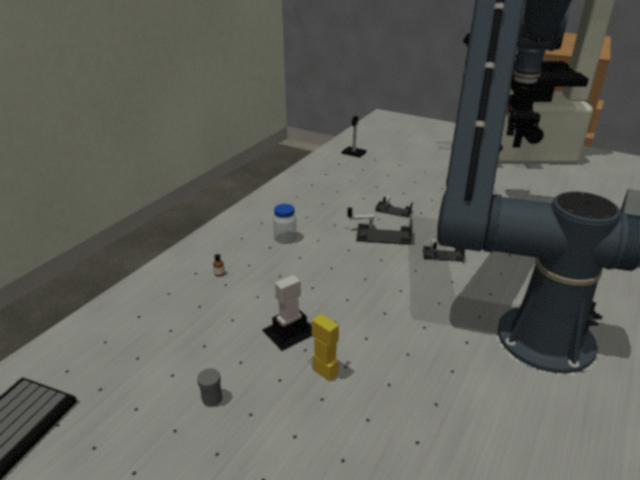

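The top view has three dark cradles, at (427,276), (487,262) and (423,346). The one at (427,276) is clearly the longest, so it fits "the largest". The white handset in its cup is at (241,264), and the yellow look-alike is at (205,318). Next I confirm with an enlarged crop.

Run:
```python
from h import *
im,c=load('top0'); s,_=load('side0')
for uv in [(427,276),(241,264),(205,318),(487,262),(423,346),(373,174),(280,157),(141,252)]: print(uv,onplane(c,*uv,0.0).round(3))
a=cv2.resize(im[220:380,390:510],(400,533),interpolation=cv2.INTER_CUBIC)
b=cv2.resize(im[230:345,180:276],(400,479),interpolation=cv2.INTER_CUBIC)
o=np.zeros((533,800,3),np.uint8);o[:,:400]=a;o[:479,400:]=b
cv2.imwrite('pics/crop1.png',o[:,:,::-1])
```

```text
(427, 276) [ 0.49  -0.216  0.   ]
(241, 264) [0.513 0.267 0.   ]
(205, 318) [0.373 0.355 0.   ]
(487, 262) [ 0.529 -0.373  0.   ]
(423, 346) [ 0.31  -0.206  0.   ]
(373, 174) [ 0.756 -0.074  0.   ]
(280, 157) [0.797 0.172 0.   ]
(141, 252) [0.54  0.526 0.   ]
```

View pics/crop1.png

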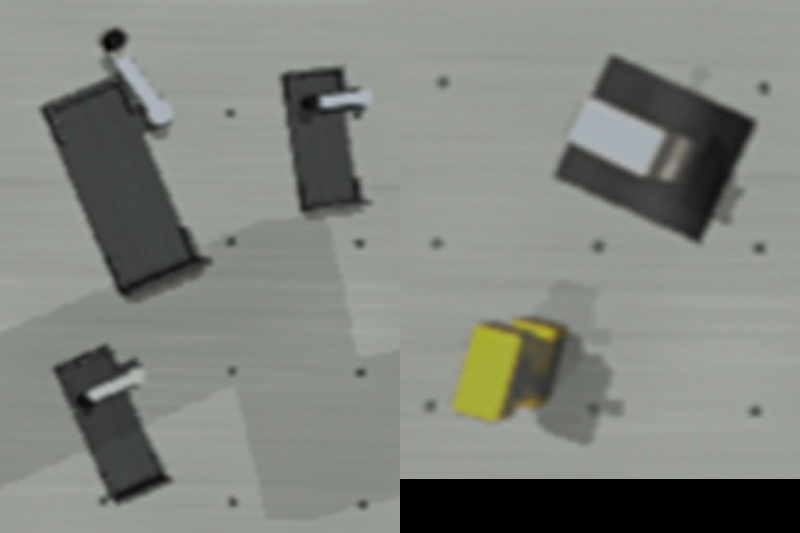

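```bash
cat >> h.py <<'E'
def down(a): # tool pointing down, tool x at azimuth a
    return R.from_matrix(np.array([[np.cos(a),np.sin(a),0],[np.sin(a),-np.cos(a),0],[0,0,-1]])).as_quat()
E
python3 - <<'E'
from h import *
s=sense(); c=calibration('wrist'); T=rotm(s['ee_rot'])
print('cam in tool',T.T@(c['xyz']-s['tcp_pos']),'view',T.T@rotm(c['attitude'])@[0,0,-1],'right',T.T@rotm(c['attitude'])@[1,0,0])
for p in [(.5,-.2,.3),(.45,.2,.35)]:
    for a in np.arange(-3,3.2,.5):
        q=solve_ik(p,down(a)); print(p,round(a,1),None if q is None else np.round(q,2))
cr=cv2.resize(load('side0')[0][260:390,240:360],None,fx=4,fy=4,interpolation=cv2.INTER_CUBIC); cv2.imwrite('pics/crop2.png',cr[:,:,::-1])
# horizontal grasps either face direction at z .075
for a in np.radians(np.arange(-180,180,30)):
    h=np.array([np.cos(a),np.sin(a),0]); u=np.array([0,0,1.]); M=np.stack([u,np.cross(h,u),h],1)
    q=solve_ik(np.array([.5,.26,.08]),R.from_matrix(M).as_quat()); print('horiz',round(np.degrees(a)),None if q is None else np.round(q,2))
E
```

```text
cam in tool [ 0.07762714  0.00020119 -0.16342507] view [-2.80729313e-01 -1.04149316e-04  9.59786977e-01] right [-1.17120668e-04  9.99999990e-01  7.42561755e-05]
(0.5, -0.2, 0.3) -3.0 [-0.59  0.32  1.55 -0.    1.27 -2.3 ]
(0.5, -0.2, 0.3) -2.5 [-0.59  0.32  1.55 -0.    1.27 -2.8 ]
(0.5, -0.2, 0.3) -2.0 None
(0.5, -0.2, 0.3) -1.5 [-0.59  0.32  1.55 -0.    1.27  2.48]
(0.5, -0.2, 0.3) -1.0 [-0.59  0.32  1.55 -0.    1.27  1.98]
(0.5, -0.2, 0.3) -0.5 [-0.59  0.32  1.55 -0.    1.27  1.48]
(0.5, -0.2, 0.3) 0.0 [-0.59  0.32  1.55 -0.    1.27  0.98]
(0.5, -0.2, 0.3) 0.5 [-0.59  0.32  1.55 -0.    1.27  0.48]
(0.5, -0.2, 0.3) 1.0 [-0.59  0.32  1.55 -0.    1.27 -0.02]
(0.5, -0.2, 0.3) 1.5 [-0.59  0.32  1.55 -0.    1.27 -0.52]
(0.5, -0.2, 0.3) 2.0 [-0.59  0.32  1.55 -0.    1.27 -1.02]
(0.5, -0.2, 0.3) 2.5 [-0.59  0.32  1.55 -0.    1.27 -1.52]
(0.5, -0.2, 0.3) 3.0 [-0.59  0.32  1.55 -0.    1.27 -2.02]
(0.45, 0.2, 0.35) -3.0 [ 0.19  0.21  1.58 -0.    1.36 -1.52]
(0.45, 0.2, 0.35) -2.5 [ 0.19  0.21  1.58 -0.    1.36 -2.02]
(0.45, 0.2, 0.35) -2.0 [ 0.19  0.21  1.58 -0.    1.36 -2.52]
(0.45, 0.2, 0.35
[... 427 characters left out ...]
-0.24]
(0.45, 0.2, 0.35) 2.5 [ 0.19  0.21  1.58 -0.    1.36 -0.74]
(0.45, 0.2, 0.35) 3.0 [ 0.19  0.21  1.58 -0.    1.36 -1.24]
horiz -180 [ 0.18  1.37  0.79  0.32  2.53 -1.31]
horiz -150 [ 0.37  1.4   0.69 -0.31  2.6  -1.84]
horiz -120 [ 0.54  1.36  0.82 -0.76  2.37 -2.17]
horiz -90 [ 0.7   1.28  1.11 -1.02  2.03 -2.19]
horiz -60 [ 0.81  1.21  1.48 -1.31  1.69 -2.01]
horiz -30 [ 0.82  1.22  1.86  4.48  1.56 -1.63]
horiz 0 [ 0.58  1.38  2.21  3.77  1.94 -1.31]
horiz 30 [-0.02  1.56  2.35  2.45  2.21 -2.03]
horiz 60 [-0.34  1.34  2.16  1.74  1.64 -1.92]
horiz 90 [-0.31  1.21  1.8   1.26  1.61 -1.44]
horiz 120 [-0.18  1.22  1.41  0.94  1.89 -1.17]
horiz 150 [-0.    1.29  1.06  0.68  2.24 -1.1 ]
```

View pics/crop2.png

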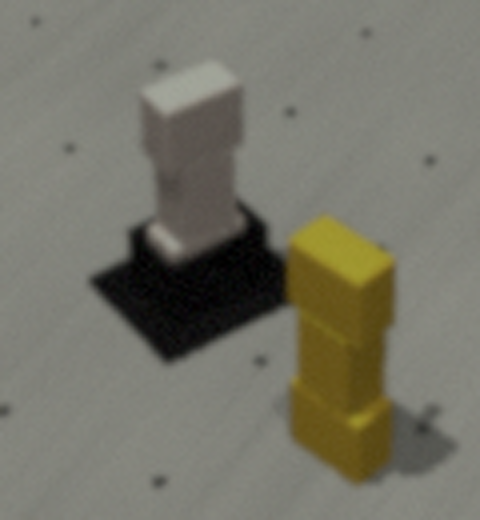

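The crop confirms it: (427,276) is the long cradle, with its backplate at the lower end in the image and its keeper open. The handset's plain back is toward the robot and side camera, so its face points away, at azimuth about -25°. I'll measure the handset and cradle with the wrist camera from two places each.

Run:
```python
from h import *
_,c=load('top0')
H=onplane(c,234,262,.145); C=np.array([.49,-.216,0]); print(H)
def look(t,a,f,off,h=.33):
    p=[t[0]+off[0]-.05*np.cos(a),t[1]+off[1]-.05*np.sin(a),h]
    reach(p,down(a)); sleep(.2); snap('wrist',f); print(f,sense()['time'])
look(C,0.0,'c1',(0,-.05),.30)
look(C,0.0,'c2',(-.0,.06),.30)
look(H,-.3,'h1',(-.02,-.07),.38)
look(H,-.3,'h2',(-.02,.05),.38)
a=np.vstack([np.hstack([load('c1')[0],load('c2')[0]]),np.hstack([load('h1')[0],load('h2')[0]])])
cv2.imwrite('pics/four.png',cv2.resize(a,(800,600),interpolation=cv2.INTER_AREA)[:,:,::-1])
```

```text
[0.51106374 0.26041192 0.145     ]
c1 1.7833
c2 2.55
h1 4.1833
h2 4.9833
```

View pics/four.png

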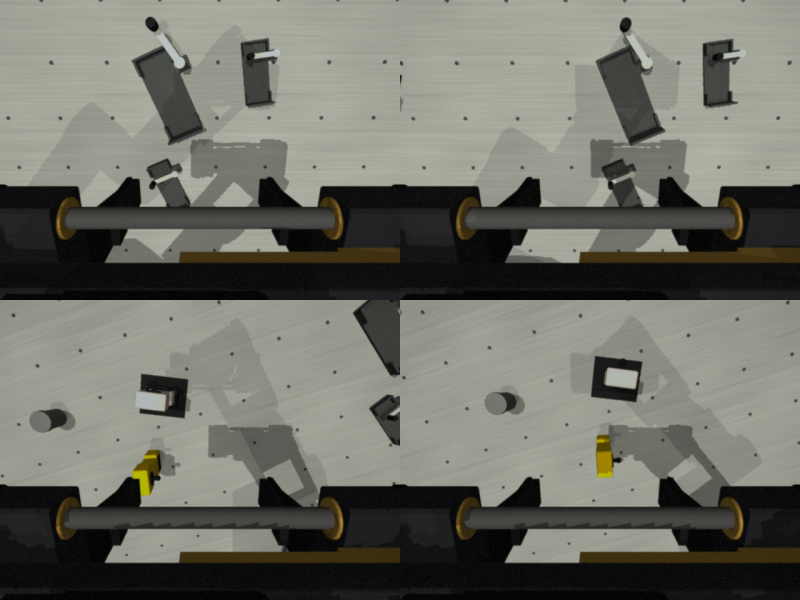

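Run:
```python
from h import *
o=np.zeros((600,800,3),np.uint8)
for i,(f,u0,v0) in enumerate([('c1',205,15),('c2',305,15)]):
    im,_=load(f); cr=im[v0:v0+225,u0:u0+150]; o[:,i*400:i*400+400]=cv2.resize(cr,(400,600),interpolation=cv2.INTER_CUBIC)
cv2.imwrite('pics/crc.png',np.clip(o.astype(float)*1.5,0,255).astype(np.uint8)[:,:,::-1])
for f in ['h1','h2']:
    im,c=load(f); g=im.min(2); 
    m=((g>175)).astype(np.uint8)[:380]
    n,l,st,ce=cv2.connectedComponentsWithStats(m)
    for k in range(1,n):
        if st[k,4]>300: 
            cn,_=cv2.findContours((l==k).astype(np.uint8),0,1); print(f,st[k],cv2.minAreaRect(cn[0]))
    x=im[590*480//600-0:1]; 
    print(f,[int(g[y,280 if f=='h1' else 355]) for y in range(100,200,4)])
```

```text
h1 [217 148  34  27 537] ((233.53848266601562, 160.69232177734375), (32.00096130371094, 23.31852912902832), 7.125016689300537)
h1 [128, 132, 132, 132, 132, 128, 94, 27, 27, 26, 19, 17, 28, 18, 10, 21, 18, 18, 19, 17, 30, 28, 131, 147, 145]
h2 [13, 14, 25, 151, 174, 175, 170, 173, 172, 171, 67, 10, 20, 15, 21, 78, 146, 146, 145, 148, 145, 148, 142, 147, 150]
```

View pics/crc.png

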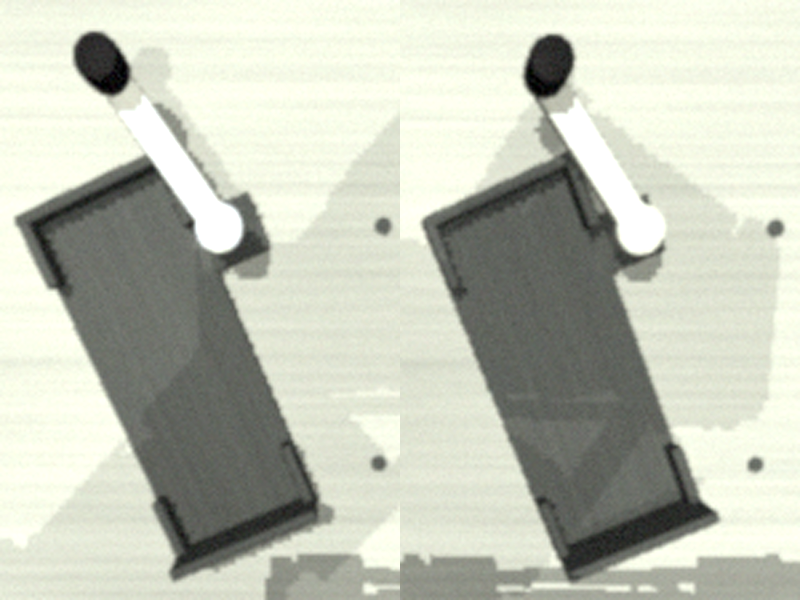

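Both wrist views show the foot wall's outer top corners, the backplate's top corners, the pivot disc and the knob. In c1 crop pixels these are (16,216)/(150,155), (172,578)/(318,516), (219,228) and (100,55). I triangulate them now.

Run:
```python
from h import *
_,c1=load('c1');_,c2=load('c2'); s=150/400
f=lambda p,u0:(205+u0+p[0]*s-.3,15+p[1]*s-.3)
P={}
for n,a,b in [('footL',(16,216),(22,218)),('footR',(150,155),(168,152)),('bpL',(172,578),(172,579)),('bpR',(318,516),(318,517)),('pivot',(219,228),(241,228)),('knob',(100,55),(149,56))]:
    P[n],r=tri((c1,*f(a,0)),(c2,*f(b,100))); print(n,P[n].round(4),round(r,4))
zs={'footL':.025,'footR':.025,'bpL':.051,'bpR':.051,'pivot':.048,'knob':.076}
Q={}
for n,a,b in [('footL',(16,216),(22,218)),('footR',(150,155),(168,152)),('bpL',(172,578),(172,579)),('bpR',(318,516),(318,517)),('pivot',(219,228),(241,228)),('knob',(100,55),(149,56))]:
    x=onplane(c1,*f(a,0),zs[n]);y=onplane(c2,*f(b,100),zs[n]); Q[n]=(x+y)/2; print(n,x.round(4),y.round(4))
for D in (P,Q):
    F=(D['footL']+D['footR'])/2;B=(D['bpL']+D['bpR'])/2
    x=(B-F)[:2]; yw=np.degrees(np.arctan2(x[1],x[0])); ctr=((F+B)/2)[:2]; L=np.linalg.norm(x); ux=x/L; uy=np.array([-ux[1],ux[0]])
    pv=D['pivot'][:2]-ctr; kb=(D['knob']-D['pivot'])[:2]
    print('ctr',ctr.round(4),'len',L.round(4),'yaw',yw,'pivot in cradle',pv@ux,pv@uy,'knob',np.linalg.norm(kb),'ang from -y cw',np.arctan2(-(kb@ux),-(kb@uy)), 'widths',np.linalg.norm((D['footL']-D['footR'])[:2]),np.linalg.norm((D['bpL']-D['bpR'])[:2]))
H=[]
for fn in ['h1','h2']:
    im,c=load(fn); m=(cv2.GaussianBlur(im,(3,3),0).min(2)>159).astype(np.uint8)[:300]
    n,l,st,ce=cv2.connectedComponentsWithStats(m)
    k=min([k for k in range(1,n) if st[k,4]>300],key=lambda k:abs(ce[k][0]-(240 if fn=='h1' else 350))+abs(ce[k][1]-150))
    cn,_=cv2.findContours((l==k).astype(np.uint8),0,1); r=cv2.minAreaRect(max(cn,key=len)); bx=cv2.boxPoints(r); w=np.array([onplane(c,*b,.145) for b in bx])
    print(fn,st[k],r); print(w.round(4)); H.append((c,*r[0]))
    e=w[1]-w[0],w[2]-w[1]; print([ (np.linalg.norm(v).round(4),np.degrees(np.arctan2(v[1],v[0])).round(1)) for v in e],w.mean(0))
print('head',tri(*H))
print(sense()['time'])
```

```text
footL [ 0.553  -0.151   0.0224] 0.0
footR [ 0.5748 -0.2075  0.0346] 0.0009
bpL [ 0.4112 -0.2123  0.0544] 0.0001
bpR [ 0.4356 -0.2722  0.0476] 0.0001
pivot [ 0.5468 -0.2345  0.0484] 0.0004
knob [ 0.6019 -0.1961  0.0669] 0.0002
footL [ 0.5528 -0.1517  0.025 ] [ 0.5528 -0.1511  0.025 ]
footR [ 0.5751 -0.2062  0.025 ] [ 0.577  -0.2086  0.025 ]
bpL [ 0.4102 -0.2118  0.051 ] [ 0.4104 -0.2127  0.051 ]
bpR [ 0.4361 -0.2722  0.051 ] [ 0.4364 -0.2713  0.051 ]
pivot [ 0.5465 -0.2344  0.048 ] [ 0.5472 -0.2345  0.048 ]
knob [ 0.5997 -0.1977  0.076 ] [ 0.6002 -0.1952  0.076 ]
ctr [ 0.4936 -0.2108] len 0.154 yaw -155.85033485395905 pivot in cradle -0.03886532443166972 0.04340430702958831 knob 0.06709183717182522 ang from -y cw 1.3829097238243235 widths 0.060522568792955186 0.06471801069212313
ctr [ 0.4938 -0.2107] len 0.1544 yaw -156.07723656511266 pivot in cradle -0.03883445404196285 0.04324964023277267 knob 0.06528543931130965 ang from -y cw 1.3661753016105744 widths 0.060661377934816595 0.06487278357356287
h1 [ 216  147   48   29 1099] ((239.39234924316406, 161.36154174804688), (46.016883850097656, 24.434839248657227), 7.125016689300537)
[[0.5115 0.2942 0.145 ]
 [0.5329 0.2825 0.145 ]
 [0.5141 0.2407 0.145 ]
 [0.4922 0.2517 0.145 ]]
[(np.float64(0.0245), np.float64(-28.7)), (np.float64(0.0459), np.float64(-114.3))] [0.51266424 0.26728189 0.145     ]
h2 [ 331  110   48   30 1108] ((354.10479736328125, 124.71397399902344), (45.86080551147461, 24.648530960083008), 7.594643592834473)
[[0.5112 0.2919 0.145 ]
 [0.5323 0.2822 0.145 ]
 [0.5136 0.2412 0.145 ]
 [0.4922 0.2503 0.145 ]]
[(np.float64(0.0232), np.float64(-24.7)), (np.float64(0.045), np.float64(-114.5))] [0.51231111 0.26642174 0.145     ]
head (array([0.51263621, 0.26667031, 0.14780833]), np.float64(0.0001777076613177328))
4.9833
```

```bash
cat >> h.py <<'E'
HX=np.array([np.cos(np.radians(-24.5)),np.sin(np.radians(-24.5)),0]); HC=np.array([.5125,.2668,0])
UP=np.array([0,0,1.])
def held(hx,hz,origin,zg=.116,xg=.009,th=45,s=1):
    """TCP pose gripping the head, tool tilted th between -hx and -hz"""
    hy=np.cross(hz,hx); t=np.radians(th); z=-np.cos(t)*hx-np.sin(t)*hz; y=s*hy; x=np.cross(y,z)
    return origin+hx*xg+hz*zg+z*.019, R.from_matrix(np.stack([x,y,z],1)).as_quat(), z
E
python3 - <<'E'
from h import *
print(sense()['q'].round(2))
for s in (1,-1):
  for th in (40,45,50):
    p,q,z=held(HX,UP,HC+[0,0,.005],th=th,s=s); print('grasp',s,th,[None if (j:=solve_ik(p+o,q)) is None else j.round(2) for o in (-.12*z,0*z,.08*UP,.14*UP)])
    for b in (155,180,-156):
        d=np.array([np.cos(np.radians(b)),np.sin(np.radians(b)),0]); o=np.array([.52,.03,.014])-.07*d
        p,q,z=held(UP,d,o,th=th,s=s); print('  lay',b,[None if (j:=solve_ik(p+o,q)) is None else j.round(2) for o in (0*z,.15*UP)])
E
```

```text
[ 0.43  0.28  1.4  -0.    1.47  2.3 ]
grasp 1 40 [array([ 0.03,  0.94,  0.97,  0.38,  2.02, -1.09]), array([ 0.08,  0.94,  1.24,  0.39,  1.76, -1.15]), array([ 0.08,  0.84,  1.21,  0.4 ,  1.87, -1.1 ]), array([ 0.08,  0.77,  1.18,  0.42,  1.97, -1.06])]
  lay 155 [array([0.05, 0.95, 2.31, 3.57, 0.8 , 1.65]), array([0.05, 0.47, 2.26, 4.08, 0.38, 1.05])]
  lay 180 [array([-0.29,  1.03,  2.44,  2.93,  1.02,  1.46]), array([-0.29,  0.46,  2.38,  2.67,  0.42,  1.78])]
  lay -156 [array([-0.56,  0.98,  2.37,  2.33,  0.83,  1.34]), array([-0.56,  0.47,  2.31,  1.69,  0.57,  2.15])]
grasp 1 45 [array([ 0.04,  0.89,  1.02,  0.35,  1.94, -1.1 ]), array([ 0.1 ,  0.9 ,  1.27,  0.36,  1.68, -1.14]), array([ 0.1 ,  0.8 ,  1.24,  0.37,  1.8 , -1.1 ]), array([ 0.1 ,  0.73,  1.2 ,  0.38,  1.89, -1.06])]
  lay 155 [array([0.08, 1.02, 2.34, 3.58, 0.98, 1.7 ]), array([0.08, 0.52, 2.31, 3.9 , 0.53, 1.27])]
  lay 180 [None, None]
  lay -156 [array([-0.62,  1.06,  2.4 ,  2.32,  0.98,  1.23]), array([-0.62,  0.52,  2.37,  1.85,  0.68,  1.91])]
grasp 1 50 [array([ 0.06,  0.83,  1.08,  0.32,  1.86, -1.09]), a
[... 1108 characters left out ...]
2.09])]
  lay 155 [array([ 0.08,  1.02,  2.34,  3.58,  0.98, -1.44]), array([ 0.08,  0.52,  2.31,  3.9 ,  0.53, -1.87])]
  lay 180 [None, None]
  lay -156 [array([-0.62,  1.06,  2.4 ,  2.32,  0.98, -1.91]), array([-0.62,  0.52,  2.37,  1.85,  0.68, -1.23])]
grasp -1 50 [array([0.06, 0.83, 1.08, 0.32, 1.86, 2.05]), array([0.11, 0.86, 1.31, 0.33, 1.59, 2.01]), array([0.11, 0.76, 1.28, 0.34, 1.72, 2.05]), array([0.11, 0.7 , 1.23, 0.35, 1.82, 2.09])]
  lay 155 [array([ 0.11,  1.09,  2.36,  3.59,  1.15, -1.4 ]), array([ 0.11,  0.59,  2.35,  3.8 ,  0.7 , -1.73])]
  lay 180 [None, None]
  lay -156 [array([-0.67,  1.16,  2.43,  2.29,  1.13, -2.01]), array([-0.67,  0.6 ,  2.42,  1.96,  0.82, -1.42])]
```

Run:
```python
from h import *
p,q,z=held(HX,UP,HC+[0,0,.005],s=-1)
d=np.array([1.,0,0]); o=np.array([.46,.04,.014])-.07*d
pl,ql,zl=held(UP,d,o,s=-1)
for P,Q in [(p-.12*z,q),(p+.15*UP,q),(pl+.15*UP,ql),(pl,ql)]: print(solve_ik(P,Q).round(2))
grip(.087); reach(p-.12*z,q); move_l(p,vel=.1,stop_force=8); print(np.linalg.norm(sense()['tcp_pos']-p))
grip(0.0); s=sense(); print(s['finger_gap'],s['finger_force'],s['time'])
move_l(p+.15*UP,vel=.1); s=sense(); print(s['finger_gap'],s['force'],s['time'])
snap('wrist','lift'); snap('side','lifts')
a=np.hstack([load('lift')[0],load('lifts')[0]]); cv2.imwrite('pics/l.png',cv2.resize(a,(800,300),interpolation=cv2.INTER_AREA)[:,:,::-1])
```

```text
[0.04 0.89 1.02 0.35 1.94 2.05]
[0.1  0.72 1.19 0.38 1.91 2.09]
[-0.1   0.81  1.31 -0.07  1.8  -1.66]
[-0.1   1.02  1.33 -0.07  1.58 -1.64]
0.000879867390843248
0.049906318996890034 29.972155800060136 8.3
0.049656299520259475 [ 0.04254027 -0.34435001 -2.5662292 ] 9.95
```

View pics/l.png

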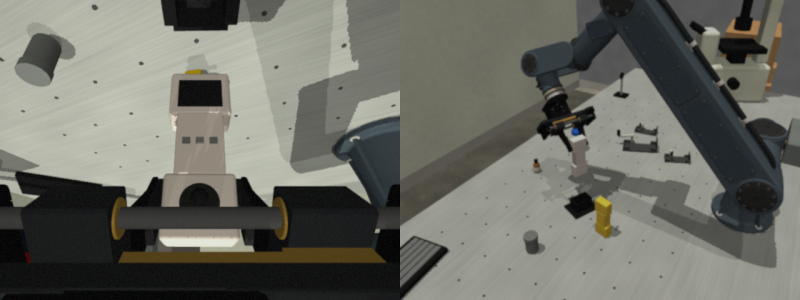

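The handset is out of the cup and held squarely, with its face and joystick toward the camera. Now I lay it down.

Run:
```python
from h import *
d=np.array([1.,0,0]); o=np.array([.46,.04,.014])-.07*d
pl,ql,zl=held(UP,d,o,s=-1)
reach(pl+.12*UP,ql); s=sense(); print(s['finger_gap'],s['time'])
move_l(pl+.015*UP,vel=.1)
print('stop',move_l(pl-.002*UP,vel=.02,stop_force=2.5)); s=sense(); print(s['tcp_pos']-pl,s['force'],s['time'])
grip(.075); sleep(.3); s=sense(); print(s['finger_gap'],s['force'])
move_l(s['tcp_pos']-.1*zl,vel=.15)
a=0.0  # tool x along world +x; look from two places
ps=[]
for k,dy in enumerate((-.04,.05)):
    reach([.40,.04+dy,.26],down(a)); sleep(.15); snap('wrist','d%d'%k)
print(sense()['time'])
a=np.hstack([load('d0')[0],load('d1')[0]]); cv2.imwrite('pics/dd.png',cv2.resize(a,(800,300),interpolation=cv2.INTER_AREA)[:,:,::-1])
```

```text
0.05007758492874451 13.1833
stop True
[-1.27863382e-04  2.11714299e-05  9.24832098e-04] [1.41280346 0.27338296 5.17080545] 15.0583
0.07486835383124846 [-0.31603514 -0.73246218  0.78523648]
20.2667
```

View pics/dd.png

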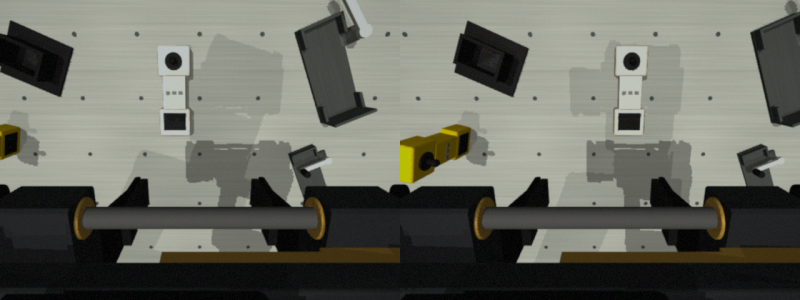

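Run:
```python
from h import *
H=[]
for f,x0 in (('d0',280),('d1',370)):
    im,c=load(f); g=cv2.GaussianBlur(im,(3,3),0).min(2); roi=g[55:235,240:320] if f=='d0' else g[55:235,330:430]
    u0=240 if f=='d0' else 330
    print(f,np.percentile(roi,[10,30,50,70,80,90,97]))
    t=183; m=cv2.morphologyEx((roi>t).astype(np.uint8),cv2.MORPH_CLOSE,np.ones((3,3)))
    cn,_=cv2.findContours(m,0,1); k=max(cn,key=cv2.contourArea); r=cv2.minAreaRect(k); bx=cv2.boxPoints(r)+[u0,55]
    w=np.array([onplane(c,*b,.028) for b in bx]); print(r,w.round(4).tolist(),w.mean(0).round(4))
    H.append((c,r[0][0]+u0,r[0][1]+55))
print('tri',tri(*H))
C=np.array([.4937,-.211]); a=np.radians(24)
u=np.array([np.cos(a),np.sin(a)]); v=np.array([-u[1],u[0]])
for k,s in enumerate((-.035,.035)):
    p=C-.055*u+s*v; reach([*p,.26],down(a)); sleep(.15); snap('wrist','e%d'%k)
print(sense()['time'])
o=np.zeros((600,800,3),np.uint8)
for i in (0,1):
    im,c=load('e%d'%i); q=proj(c,[*C,.01]); u0,v0=int(q[0])-67,max(int(q[1])-100,0); print(i,u0,v0)
    o[:,i*400:i*400+400]=cv2.resize(im[v0:v0+200,u0:u0+133],(400,600),interpolation=cv2.INTER_CUBIC)
cv2.imwrite('pics/e.png',np.clip(o*1.5,0,255).astype(np.uint8)[:,:,::-1])
```

```text
d0 [ 75. 142. 157. 163. 184. 188. 189.]
((36.5, 41.0), (44.0, 47.0), 90.0) [[0.5289, 0.0625, 0.028], [0.5289, 0.018, 0.028], [0.4893, 0.0185, 0.028], [0.4893, 0.0644, 0.028]] [0.5091 0.0408 0.028 ]
d1 [ 93.  140.  143.  154.  168.2 185.  187. ]
((40.5, 42.0), (42.0, 45.0), 90.0) [[0.5273, 0.0616, 0.028], [0.5272, 0.019, 0.028], [0.4894, 0.017, 0.028], [0.4894, 0.0609, 0.028]] [0.5083 0.0396 0.028 ]
tri (array([0.50856817, 0.04027517, 0.03335765]), np.float64(0.00038497258179039193))
22.4
0 219 53
1 283 53
```

View pics/e.png

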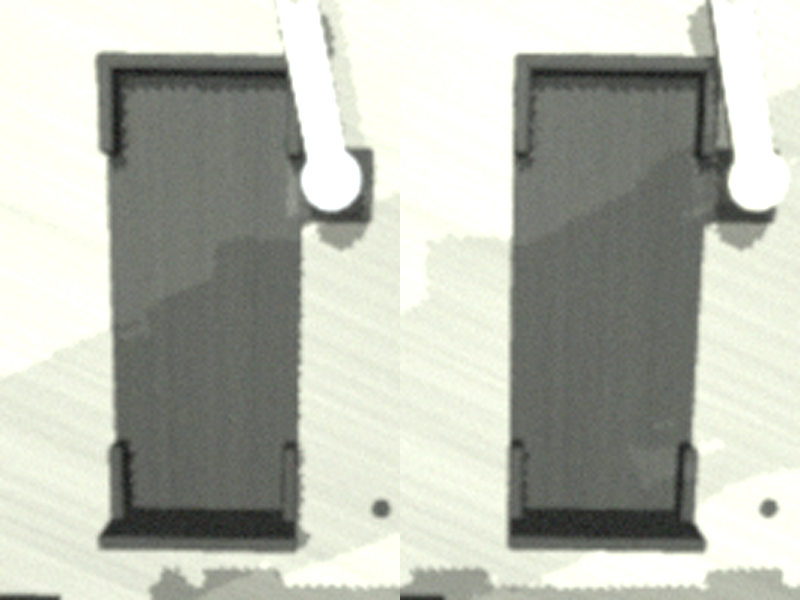

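Handset lies on its back, head toward +x, mid about (0.461, 0.040). The cradle's base edges and corners are clear in both views: e0 base edges are x=112/300 at y=300, backplate top is y≈547, and foot wall top is y≈56.

Run:
```python
from h import *
E=[load('e0')[1],load('e1')[1]]; U=[219,283]
def P(i,x,y,z): return onplane(E[i],U[i]+x/3-.33,53+y/3-.33,z)
base=[(0,109,200,1),(0,115,400,1),(0,300,270,-1),(0,298,430,-1),(1,111,200,1),(1,111,400,1),(1,301,250,-1),(1,294,420,-1)]
C=np.array([.4937,-.211]); 
def fr(yw):
    u=-np.array([np.cos(yw),np.sin(yw)]); return u,np.array([-u[1],u[0]])  # cradle x, y ; yw = azimuth of -x
for yw in (23,24,25):
    ux,uy=fr(np.radians(yw)); print(yw,[(round((P(i,x,y,.008)[:2]-C)@uy*1000,1)) for i,x,y,s in base])
ux,uy=fr(np.radians(24))
for n,i,x,y,z in [('bp',0,99,547,.051),('bp',0,296,548,.051),('bp',1,110,548,.051),('bp',1,306,548,.051),('ft',0,97,55,.025),('ft',1,116,57,.025),('ft',1,316,58,.025),('bpinb',0,200,510,.008),('bpinb',1,200,510,.008),('piv',0,331,181,.048),('piv',1,357,180,.048),
  ('ckL foot in',0,113,110,.025),('ckL foot in',1,131,110,.025),('ckR foot in',1,297,110,.025),('ckL bp in',0,124,480,.025),('ckL bp in',1,122,480,.025),('ckR bp in',0,283,480,.025),('ckR bp in',1,281,480,.025)]:
    w=P(i,x,y,z)[:2]-C; print(n,i,(w@ux*1000).round(1),(w@uy*1000).round(1))
t=lambda a,b:tri((E[0],U[0]+a[0]/3-.33,53+a[1]/3-.33),(E[1],U[1]+b[0]/3-.33,53+b[1]/3-.33))
print(t((99,547),(110,548)),t((97,55),(116,57)),t((331,181),(357,180)))
```

```text
23 [np.float64(-32.3), np.float64(-32.0), np.float64(33.5), np.float64(33.8), np.float64(-33.1), np.float64(-31.9), np.float64(33.0), np.float64(34.3)]
24 [np.float64(-31.7), np.float64(-32.6), np.float64(33.7), np.float64(33.0), np.float64(-32.5), np.float64(-32.5), np.float64(33.3), np.float64(33.6)]
25 [np.float64(-31.1), np.float64(-33.2), np.float64(33.9), np.float64(32.2), np.float64(-31.9), np.float64(-33.1), np.float64(33.6), np.float64(32.8)]
bp 0 77.3 -33.2
bp 0 77.6 32.5
bp 1 77.6 -32.9
bp 1 77.6 32.5
ft 0 -77.4 -30.8
ft 1 -77.1 -31.0
ft 1 -76.8 32.6
bpinb 0 74.7 -3.1
bpinb 1 74.7 0.4
piv 0 -38.6 43.2
piv 1 -39.0 43.1
ckL foot in 0 -61.1 -26.5
ckL foot in 1 -61.3 -26.2
ckR foot in 1 -61.3 27.3
ckL bp in 0 60.0 -28.0
ckL bp in 1 59.9 -28.7
ckR bp in 0 59.9 27.8
ckR bp in 1 59.9 27.2
(array([ 0.40991978, -0.21224656,  0.05246339]), np.float64(0.00012137280711748219)) (array([ 0.55176636, -0.15121796,  0.02402387]), np.float64(0.0001749509914906894)) (array([ 0.54676077, -0.23468657,  0.04761928]), np.float64(0.00018814725407686713))
```

Run:
```python
from h import *
yw=np.radians(23.7); ux=-np.array([np.cos(yw),np.sin(yw)]); uy=np.array([-ux[1],ux[0]])
S=np.array([.4937,-.211])+.0003*uy+.0007*ux
pk=np.array([.4605,.040,.004]); a=np.pi; ap=yw
for P,A in [(pk+.1*UP,a),(pk,a),(np.array([*S,.1]),ap),(np.array([*S,.012]),ap)]: print(solve_ik(P,down(A)).round(2))
grip(.075); reach(pk+.09*UP,down(a)); print('st',move_l(pk,vel=.08,stop_force=6),sense()['tcp_pos'])
grip(0.); s=sense(); print(s['finger_gap'],s['finger_force'],s['time'])
move_l(pk+.11*UP,vel=.12); print(sense()['finger_gap'],sense()['force'])
reach([*S,.115],down(ap)); sleep(.2)
move_l([*S,.045],vel=.1)
st=move_l([*S,.0105],vel=.025,stop_force=5); s=sense(); print('place',st,s['tcp_pos'],S,s['force'],s['finger_gap'],s['time'])
snap('side','pl')
```

```text
[-0.16  0.52  1.94 -0.    0.68 -1.73]
[-0.16  0.73  1.99 -0.    0.43 -1.73]
[-0.61  0.59  1.76 -0.    0.79  0.54]
[-0.61  0.75  1.8  -0.    0.6   0.54]
st False [0.46079499 0.03996744 0.00437135]
0.03586793578620065 29.991541653871536 26.5333
0.03582481845756249 [-0.67717965  0.73897306 -2.92418989]
place True [ 0.49307204 -0.21150902  0.01203036] [ 0.49317962 -0.21155606] [-0.15478075 -0.66667246  5.21886223] 0.03574036864391138 31.8167
```

The descent stopped by force at TCP z = 12.0 mm, which is the seated height. Next: release, back off and check.

Run:
```python
from h import *
grip(.07); sleep(.4); s=sense(); print(s['finger_gap'],s['force'])
p=s['tcp_pos']; move_l(p+.12*UP,vel=.15)
a=np.radians(24); u=np.array([np.cos(a),np.sin(a)]); C=np.array([.4937,-.211])
reach([*(C-.055*u),.26],down(a)); sleep(.15); im,c=snap('wrist','f'); print(sense()['time'])
k=proj(c,[.600,-.197,.076]); print(k, proj(c,[*C,.036]))
cv2.imwrite('pics/fc.png',cv2.resize(im[0:270,220:420],(593,800)[:2] if 0 else (444,600),interpolation=cv2.INTER_CUBIC)[:,:,::-1])
```

```text
0.06951067260392399 [-0.32848421 -0.57803419 -0.25841035]
34.9
[359.32352446  25.15874338] [320.95501383 153.91780839]
```

View pics/fc.png

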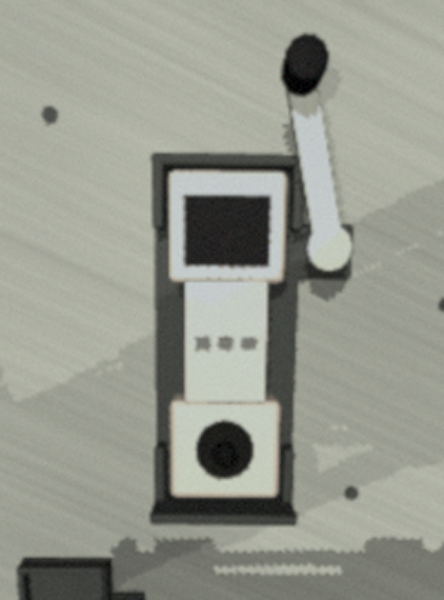

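The handset is seated centrally: joystick at the backplate (225,450 in the crop), display at the foot (227,230). The knob top is at about (308,56), which matches the triangulated position. Now I close the keeper.

Run:
```python
from h import *
yw=np.radians(23.7); ux=-np.array([np.cos(yw),np.sin(yw)]); uy=np.array([-ux[1],ux[0]])
PV=np.array([.5467,-.2346]); K=np.array([.600,-.1968])
d=K-PV; th0=np.arctan2(-(d@ux),-(d@uy)); print('th0',th0,np.linalg.norm(d))
def pose(th,z=.056):
    r=-np.sin(th)*ux-np.cos(th)*uy; return np.array([*(PV+.065*r),z]),down(np.arctan2(r[1],r[0]))
for t in (th0,.7,0,-.1): print(solve_ik(*pose(t)))
p,q=pose(th0); grip(.04); reach(p+.06*UP,q); print('down',move_l(p,vel=.08,stop_force=4))
grip(.024)
for t in np.arange(th0-.15,.1,-.15):
    p,q=pose(t); st=move_l(p,vel=.07,rotation=q,stop_force=12)
    if st: print('stopped',t,sense()['force']); break
p,q=pose(-.12); st=move_l(p,vel=.025,rotation=q,stop_force=4); s=sense(); print('end',st,s['force'],s['tcp_pos'],p,s['time'])
p,q=pose(0); grip(.04); sleep(.1); p0=sense()['tcp_pos']; move_l(p0+.08*UP,vel=.12)
a=np.radians(24); u=np.array([np.cos(a),np.sin(a)]); C=np.array([.4937,-.211])
reach([*(C-.055*u),.26],down(a)); sleep(.15); im,c=snap('wrist','g'); im2,_=snap('top','g2'); print(sense()['time'],sense()['finger_force'])
o=np.zeros((600,800,3),np.uint8); o[:,:400]=cv2.resize(im[0:270,220:400],(400,600)); o[:300,400:]=cv2.resize(im2,(400,300)); cv2.imwrite('pics/fin.png',o[:,:,::-1])
```

```text
th0 1.367570042123629 0.06534317102804241
[-4.94141426e-01  7.49675287e-01  1.53675357e+00 -4.44089210e-16
  8.55163798e-01  4.59785583e-01]
[-4.84908378e-01  7.12148110e-01  1.64494282e+00 -4.44089210e-16
  7.84501723e-01 -1.98551411e-01]
[-5.27944734e-01  6.76950696e-01  1.75258181e+00 -4.44089210e-16
  7.12060148e-01 -9.41587766e-01]
[-5.38131430e-01  6.73287240e-01  1.76425556e+00 -4.44089210e-16
  7.04049852e-01 -1.05177446e+00]
down False
end True [2.6059694  0.91601968 2.11987429] [ 0.51748835 -0.17747414  0.05592247] [ 0.51363624 -0.17863762  0.056     ] 41.125
44.2333 0.0
```

View pics/fin.png

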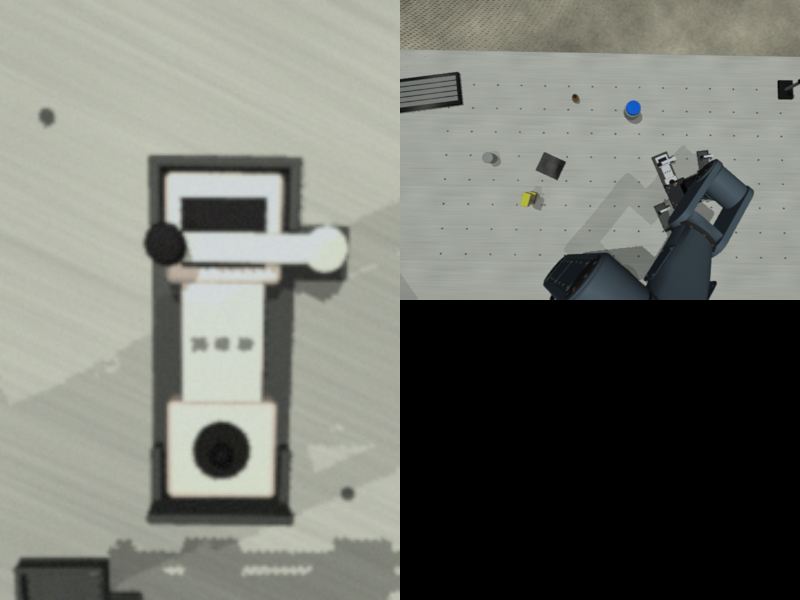

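The keeper is across the handset's foot (knob at 165,243, pivot at 326,249), and the jar, vial and canister are undisturbed. I check the angle numerically, then hand in.

Run:
```python
from h import *
_,c=load('g'); yw=np.radians(23.7); ux=-np.array([np.cos(yw),np.sin(yw)]); uy=np.array([-ux[1],ux[0]])
k=onplane(c,220+165*.45,243*.45,.076)[:2]; pv=onplane(c,220+326*.45,249*.45,.048)[:2]; d=k-pv
th=np.arctan2(-(d@ux),-(d@uy)); print(th,np.linalg.norm(d),pv)
if abs(th)<.09: print(job_done())
```

```text
0.00940643020228812 0.06495041340772366 [ 0.54683205 -0.23503181]
the job is handed in; nothing more can be done
None
```

The job is handed in at about 44 s: the handset is seated face up with its joystick end at the backplate, the keeper is closed to about 0.01 rad (measured in the wrist picture), and the last top view shows the jar, vial and canister where they stood.

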